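# Close the cutter box and snap its cap on

## Task

Gently lower the lid of the metal cutter box until it is fully closed, so that the stud on the box stands up through the hole in the lid. Then pick up the white brimmed snap cap, brim down, and press it over the stud until it clicks and its brim lies flush on the lid. Keep pressing after the click and finish like that: still gripping the cap and pushing it down on the lid with about 10 N; do not let go. Leave the egg timer, the price sign and the brush where they are.

Things in the scene. Friction and masses are not known exactly. Their poses are not given: they have to be found in the camera images.
- box: Open pale metal box holding two cookie cutters, fixed to the counter, 170 x 170 x 50 mm high. Origin: centre of its underside; +x points to the hinge side (away from the robot at yaw 0), z up. A solid ledge along its -x side carries the upright steel stud, 49 mm from the box centre towards -x, mid-width.
- lid (a joint): Angle of the grey lid (170 x 170 x 6 mm, thin 8 mm rod along its free edge), rad: 0 = closed on the box (top face 56 mm above the counter), 1.57 = upright. Starts 0.8 to 1.2, leaning over the box, outer face away from the robot. The stiff hinge stays where left; 2 to 4 N square to the outer face near the free edge lowers it. Keep below 2 rad/s.
- lid_hinge (a point): Point on the hinge axis (the box's y axis) at mid-width, 50 mm above the counter on the box's +x rim, level with the lid's underside. At joint value q the lid runs from here along (-cos q, 0, sin q) in the box frame: centre of its 28 mm hole 134 mm along, free edge 170 mm.
- lid_edge (a point): Middle of the lid's free edge, on its outer (top) face; moves with the lid.
- stud_seat (a point): Point on the stud's axis level with the closed lid's top face, 56 mm above the counter: where the underside centre of the snapped-on cap belongs. Fixed to the box.
- stud_tip (a point): Tip of the steel stud, 76 mm above the counter, 20 mm above the closed lid. Core 14 mm in diameter, tapering to 8 mm at the tip; four spring catches bulge from it to 22 mm across, widest 7 to 8 mm above the closed lid.
- cap: White plastic snap cap like a small hat, about 50 g: round brim 52 mm wide, 4 mm thick, with an 18 mm hole below; on it a round body 32 mm in diameter; 27 mm high in all. Origin: centre of the brim's underside, z up. Stands brim down left or right of the box. Grip the 32 mm body from above with the fingertips on or just above the brim, so that they push on the brim.
- cap_top (a point): Centre of the cap's closed top, 27 mm above its origin. Pressed over the stud, the cap meets the catches about 11 mm above its seat; the force rises to about 6 to 12 N at 8 mm, then drops while it slides on; about 3 mm above the seat the catches spring out with a click and pull it down, then the brim lies on the hard lid. More than 60 N is too much.
- egg_timer: Round red kitchen timer, 63 mm wide, 52 mm high, standing on the other side of the box from the cap. Origin: centre of the underside. Leave alone.
- price_block: Small price sign, 68 mm wide and 52 mm high on a wooden block foot, to the left of the box. Origin: centre of the underside. Leave alone.
- pastry_brush: Pastry brush, 216 x 40 x 13 mm, lying to the right of the box. Origin: centre of the underside. Leave alone.
Mind the look-alikes: they are no part of the job. Several things look just like the cap: the one meant starts farthest to the robot's left.

How it is judged:
By the outcome, as a careful person would: the job done as asked, in the order asked, and still so for the second after the job is handed in, while the arm keeps its last pose, push and grip.
It also fails if it takes over 54 s, if anything falls off the work surface, if the arm or the gripper's body presses on something with over 40 N, if the wrist force passes 120 N, or if a joint passes its speed limit or range.

## Robot

A 7-joint arm with a two-finger parallel gripper is mounted at the origin on a cart in front of the work surface, level with it; the furniture and walls round the work are solid. World frame = base frame: x ahead of the robot, y to its left, z up, the work surface at z = 0. Lengths are in m, angles in rad, forces in N, time in s.
With the tool pointing down it reaches from about 0.425 to 0.925 m from the base axis. Payload 6.8 kg.
Tool frame: the origin (TCP) lies midway between the tips of the shut fingers; the grasp point (between the pads) lies 19 mm behind it; z points along the fingers, y is the direction in which the jaws open and shut (so a half turn about z gives the same grasp; the last joint's range is limited). The gripper opens to 85 mm and grips with 20 to 120 N. Pads are 22 mm wide; open, the fingers measure 114 mm over their backs; the gripper's body (76 mm by 85 mm) begins 54 mm behind the grasp point. The pads swing forward as they close: fully open they stand 13 mm farther back than shut.
Start: joints at [1.219, 0.477, 0.022, 1.555, -0.011, 1.109, -0.083], TCP at [0.163, -0.655, 0.231] pointing down, gripper open.
Joint ranges: [-2.96, 2.96], [-0.34, 2.1], [-1.41, 1.46], [0.24, 2.44], [-1.37, 4.51], [0.17, 1.92], [-2.96, 2.96]. Speed limits (rad/s): [2.39, 2.39, 3.14, 3.14, 3.14, 3.14, 3.14].

## Interface

Orientations are given as a unit quaternion [w, x, y, z].
In Python, from station import bot, vision gives the robot as it stands.
- The arm moves only by the tool move_arm, never from a script. Its argument "increments" is text: rows parted by semicolons, each of 7 numbers parted by spaces: the opening, from 0 (shut) to 1 (fully open), then the shift along the world's x, y, z in mm, then the turn, a rotation vector about the world's x, y, z in rad. In form: grip x y z rx ry rz; .... A call has exactly 8 rows; each row shifts and turns the commanded pose from where the row before left it; what a row does not reach is not made up. A row lasts 1/8 s, in which the tool goes at most 62.5 mm and 10.7 degrees, less where a joint would pass 70% of its speed; a pose out of reach is approached as far as the arm can. A call with a gripper value outside its range is refused whole. The fingers move at their own pace and stop on an object; "newtons" is the grip in N (left out, the last holds). Time passes only in rows, so rows that do not move let the fingers close, or fill a call up. It gives the time, the measured TCP pose, the force and the opening at its end, in the units of the state.
- bot.get_obs(): the state, without advancing time (a new reading comes with each control period).
- vision.read_camera(name): name is "scene" or "top" or "wrist"; returns (picture, depth): 384x512x3 uint8, red, green, blue; 384x512 float32, m along the optical axis (not along the pixel's ray), 0 where there is no reading.
- vision.calibration(name): a dict with "fx", "fy", "cx", "cy" (pixels), "R" (3x3) and "t" (3): a world point X has camera coordinates R X + t; the wrist camera has in their place "hand_eye" (4x4, takes a point from camera to tool coordinates, whose origin is the TCP and whose axes are the flange's). Camera axes: x right, y down, z forward; pixel columns grow to the right and rows downward; lengths in m; the calibration is good to about 2 mm. A picture is of the moment at which its call begins: read the wrist's pose just before it. calibration takes no time and is no camera call.
- bot.hand_in(): hands the job in, once; it reports no verdict.
The state is a dict: "t": time; "q": joint angles; "joint_vel": joint speeds; "joint_torque": joint torques, N m; "eef_pos": TCP position; "tool_rot": TCP orientation; "contact_force": force on the tool from outside, world axes, zero at the start; "torque": the same for the moment, N m; "gripper_width": opening from 0.0 (shut) to 1.0 (fully open).
Only numpy, scipy, OpenCV 4.12 (cv2) and the standard library are available. Lean on these libraries where they do the work, as an engineer would, in place of code of your own. Each camera call takes 0.05 s, during which the arm holds its last target.

## Working session

There is one attempt and no reset: what is moved stays moved. The work goes in short steps, Python scripts to look and compute and a tool call to move; the robot and the scene stay as the last step left them, time stands still between calls to the robot, and variables do not carry over. Pictures are saved under pics/ and viewed, and the job is handed in when it is done.

Besides the shell and the picture viewer there is one more tool, called after "Request:" as a command line: name --argument value ..., lists and objects as JSON in quotes. move_arm: Moves the arm, as the interface text tells. Its arguments: {"type":"object","properties":{"increments":{"type":"string"},"newtons":{"type":"number"}},"required":["increments"]}

```bash
mkdir -p pics; ls; cat > h.py <<'E'
import numpy as np, cv2, sys
from station import bot, vision
def grab(n,tag):
    o=bot.get_obs(); p,d=vision.read_camera(n); np.savez('pics/%s.npz'%tag,p=p,d=d,pos=o['eef_pos'],rot=o['tool_rot'])
    cv2.imwrite('pics/%s.png'%tag,p[:,:,::-1]); return p,d,o
from scipy.spatial.transform import Rotation as Ro
def cloud(n,d,o=None):
    c=vision.calibration(n); v,u=np.mgrid[:384,:512]
    P=np.stack([(u-c['cx'])/c['fx']*d,(v-c['cy'])/c['fy']*d,d],-1)
    if 'R' in c: return (P-np.array(c['t']))@np.array(c['R'])
    H=np.array(c['hand_eye']); P=P@H[:3,:3].T+H[:3,3]
    w,x,y,z=o['tool_rot']; return P@Ro.from_quat([x,y,z,w]).as_matrix().T+np.array(o['eef_pos'])
E
python3 - <<'E'
from h import *
o=bot.get_obs(); print({k:np.round(v,3) for k,v in o.items()})
for n in['scene','top']: grab(n,n+'0'); c=vision.calibration(n); print(n,c)
a=cv2.imread('pics/scene0.png');b=cv2.imread('pics/top0.png')
E
```

```text
pics
{'t': np.float64(0.0), 'q': array([ 1.219,  0.478,  0.022,  1.556, -0.011,  1.109, -0.083]), 'joint_vel': array([ 0.001, -0.   , -0.001, -0.   , -0.001, -0.003, -0.003]), 'joint_torque': array([ 0.0000e+00, -5.9646e+01,  1.6080e+00, -2.8120e+01,  1.2000e-02,
        9.0000e-03, -0.0000e+00]), 'eef_pos': array([ 0.163, -0.654,  0.23 ]), 'tool_rot': array([-0.001,  0.993,  0.122, -0.   ]), 'contact_force': array([ 0.94 ,  0.431, -0.17 ]), 'torque': array([ 0.022,  0.011, -0.011]), 'gripper_width': np.float64(0.996)}
scene {'fx': 469.49720743468515, 'fy': 469.49720743468515, 'cx': 252.3507639051997, 'cy': 193.88794406662458, 'R': array([[-0.58853422, -0.8084061 , -0.01034628],
       [-0.58103943,  0.4318363 , -0.68986273],
       [ 0.56215714, -0.39999623, -0.72386626]]), 't': array([0.28792512, 0.36883948, 1.19931134])}
top {'fx': 369.2587057855655, 'fy': 369.2587057855655, 'cx': 255.76149625724273, 'cy': 186.9588578516901, 'R': array([[ 0.01357231, -0.99987687,  0.00787591],
       [-0.99577746, -0.01423102, -0.09069033],
       [ 0.09079125, -0.00661178, -0.995848  ]]), 't': array([-0.06432354,  0.54318713,  1.08480059])}
```

View pics/scene0.png

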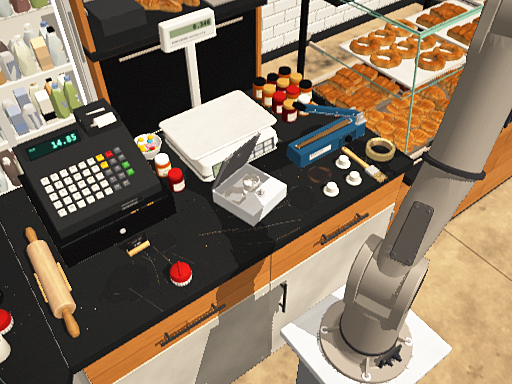

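View pics/top0.png

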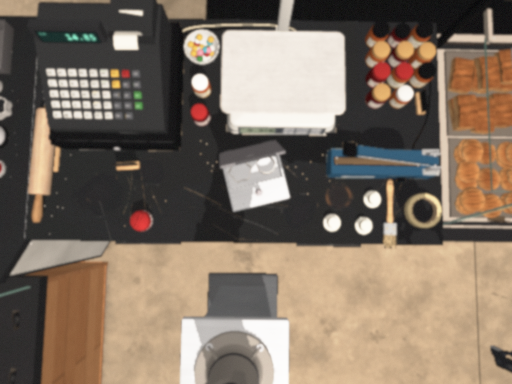

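The candidate caps in the top view are at pixels (332,222), (363,225) and (372,199). Left in the image is +y, so the one meant should be (332,222). The timer is at (140,220), the sign at (128,166), the brush at (390,215) and the box at (256,180).

```bash
python3 - <<'E'
from h import *
z=np.load('pics/top0.npz'); P=cloud('top',z['d']); p=z['p'].astype(int)
for u,v in[(332,222),(363,225),(372,199),(140,220),(128,166),(390,215)]:
    w=P[v-12:v+13,u-12:u+13].reshape(-1,3); c=p[v-12:v+13,u-12:u+13].reshape(-1,3)
    m=(w[:,2]>0.02)&(w[:,2]<.1); print((u,v),m.sum(),w[m].mean(0).round(3) if m.any() else '',np.percentile(w[m],[2,98],axis=0).round(3).tolist() if m.any() else'', P[v,u].round(3))
print('counter',np.median(P[215:235,160:210,2]))
s=np.load('pics/scene0.npz'); Q=cloud('scene',s['d']);ps=s['p']
# box area
for nm,C in(('top',P),('scene',Q)):
    m=(abs(C[...,0]-.57)<.13)&(abs(C[...,1])<.14)&(C[...,2]>.03)
    w=C[m]; print(nm,len(w)); 
    h=np.histogram(w[:,2],bins=np.arange(.03,.25,.01)); print(h)
    r=w[(w[:,2]>.044)&(w[:,2]<.056)]
    rect=cv2.minAreaRect((r[:,:2]*1000).astype(np.float32)); print(rect)
for t,a in(('top0',(200,130,100,90)),('top0',(315,175,90,70)),('scene0',(200,120,100,110)),('scene0',(310,140,80,60))):
    i=cv2.imread(f'pics/{t}.png'); x,y,w,h=a; cv2.imwrite(f'pics/c_{t}_{x}.png',cv2.resize(i[y:y+h,x:x+w],None,fx=4,fy=4,interpolation=cv2.INTER_CUBIC))
a=[cv2.resize(cv2.imread(f'pics/{n}.png'),(400,300)) for n in('c_top0_200','c_top0_315','c_scene0_200','c_scene0_310')]
cv2.imwrite('pics/m1.png',np.vstack([np.hstack(a[:2]),np.hstack(a[2:])]))
E
```

```text
(332, 222) 93 [ 0.443 -0.288  0.027] [[0.43, -0.303, 0.023], [0.457, -0.273, 0.031]] [ 0.442 -0.285  0.028]
(363, 225) 93 [ 0.435 -0.384  0.027] [[0.42, -0.399, 0.022], [0.45, -0.37, 0.031]] [ 0.435 -0.378  0.025]
(372, 199) 95 [ 0.516 -0.411  0.027] [[0.501, -0.427, 0.02], [0.531, -0.397, 0.032]] [ 0.512 -0.405  0.028]
(140, 220) 357 [0.441 0.28  0.042] [[0.414, 0.256, 0.022], [0.467, 0.309, 0.054]] [0.441 0.279 0.047]
(128, 166) 63 [0.607 0.33  0.041] [[0.603, 0.306, 0.022], [0.611, 0.359, 0.055]] [0.604 0.333 0.012]
(390, 215) 0   [ 0.443 -0.049  1.13 ]
counter 0.00028929351168476827
top 3109
(array([ 97, 553, 759,  55,  60,  36,  44,  48,  44,  46,  46,  56,  49,
        66,  50,  43,  61,  50, 209,   0,   0]), array([0.03, 0.04, 0.05, 0.06, 0.07, 0.08, 0.09, 0.1 , 0.11, 0.12, 0.13,
       0.14, 0.15, 0.16, 0.17, 0.18, 0.19, 0.2 , 0.21, 0.22, 0.23, 0.24]))
((579.3063354492188, -50.22491455078125), (177.64584350585938, 169.8352508544922), 14.372037887573242)
scene 2302
(array([352, 716, 435,  56,  50,  46,  41,  40,  43,  45,  47,  43,  45,
        53,  44,  39,  54,  46, 107,   0,   0]), array([0.03, 0.04, 0.05, 0.06, 0.07, 0.08, 0.09, 0.1 , 0.11, 0.12, 0.13,
       0.14, 0.15, 0.16, 0.17, 0.18, 0.19, 0.2 , 0.21, 0.22, 0.23, 0.24]))
((574.9266967773438, -50.366790771484375), (175.3897247314453, 176.29644775390625), 13.97920036315918)
```

View pics/m1.png

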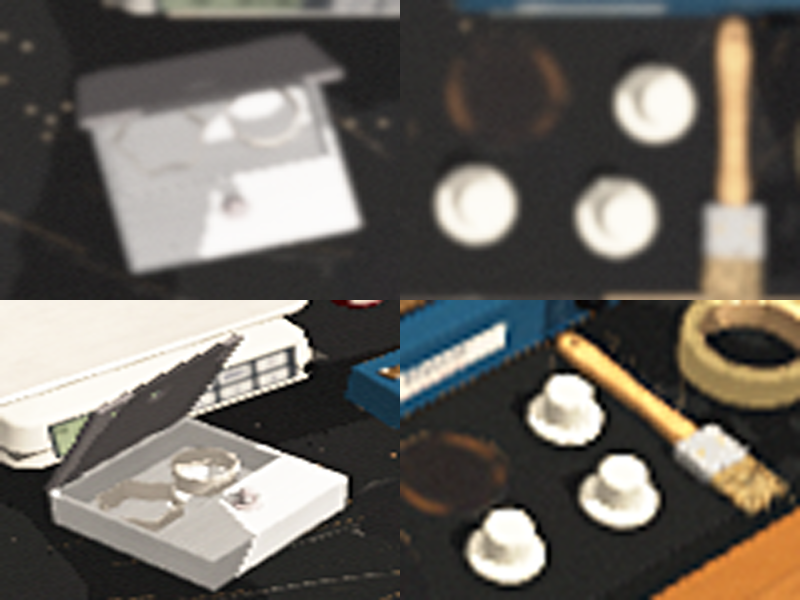

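```bash
python3 - <<'E'
from h import *
for n in('top','scene'):
    z=np.load(f'pics/{n}0.npz'); C=cloud(n,z['d'])
    m=(abs(C[...,0]-.6)<.13)&(abs(C[...,1]+.05)<.14)
    L=C[m&(C[...,2]>.075)&(C[...,2]<.21)]
    # lid plane RANSAC
    rng=np.random.default_rng(0);best=None
    for _ in range(400):
        a=L[rng.choice(len(L),3,False)];nn=np.cross(a[1]-a[0],a[2]-a[0]);l=np.linalg.norm(nn)
        if l<1e-6: continue
        nn/=l;k=abs((L-a[0])@nn)<.003
        if best is None or k.sum()>best.sum():best=k
    I=L[best];c=I.mean(0);nn=np.linalg.svd(I-c)[2][2];nn*=np.sign(nn[0]);print(n,len(L),len(I),'n',nn.round(3),'yaw',np.degrees(np.arctan2(nn[1],nn[0])).round(2),'q',np.arctan2(np.hypot(*nn[:2]),nn[2]).round(3),'c',c.round(3),I.min(0).round(3),I.max(0).round(3))
    yaw=np.radians(14)
    for yd in(12,13,13.5,14,14.5,15,16):
        y=np.radians(yd);R=np.array([[np.cos(y),np.sin(y)],[-np.sin(y),np.cos(y)]])
        r=C[m&(abs(C[...,2]-.05)<.006)]; b=r[:,:2]@R.T
        print(yd,np.percentile(b,[0.5,2,98,99.5],axis=0).round(4).tolist())
    # stud
    s=C[m&(C[...,2]>.058)&(C[...,2]<.08)&(C[...,0]<.58)]
    print('stud',len(s),s.mean(0).round(4),s.min(0).round(4),s.max(0).round(4))
    t=C[m&(C[...,2]>.2)&(C[...,2]<.24)];print('edge',t.mean(0).round(3),t.max(0).round(3))
    S=C[(C[...,0]>.68)&(C[...,0]<1)&(abs(C[...,1]+.05)<.15)&(C[...,2]>.05)]
    print('scale',np.percentile(S,[1,50,99],axis=0).round(3).tolist())
E
```

```text
top 672 654 n [0.899 0.231 0.372] yaw 14.41 q 1.19 c [ 0.627 -0.037  0.146] [ 0.581 -0.126  0.076] [0.673 0.05  0.209]
12 [[0.4661, -0.3188], [0.4683, -0.2762], [0.6951, -0.0875], [0.7082, -0.0853]]
13 [[0.464, -0.3304], [0.4657, -0.2879], [0.692, -0.0969], [0.7057, -0.0951]]
13.5 [[0.4627, -0.3361], [0.4641, -0.2937], [0.6902, -0.1016], [0.7043, -0.0999]]
14 [[0.4614, -0.3418], [0.4625, -0.2996], [0.6884, -0.1061], [0.703, -0.1046]]
14.5 [[0.4598, -0.3475], [0.4607, -0.3053], [0.6866, -0.1106], [0.7015, -0.1092]]
15 [[0.4578, -0.3532], [0.4591, -0.3111], [0.6847, -0.1152], [0.7, -0.1138]]
16 [[0.4535, -0.3644], [0.4555, -0.3226], [0.6808, -0.1241], [0.6969, -0.1225]]
stud 29 [ 0.528  -0.063   0.0714] [ 0.5197 -0.0719  0.0618] [ 0.5378 -0.0544  0.0796]
edge [ 0.599 -0.044  0.212] [0.626 0.039 0.218]
scale [[0.718, -0.197, 0.054], [0.854, -0.074, 0.093], [0.997, 0.093, 0.098]]
scene 614 592 n [0.9   0.229 0.371] yaw 14.26 q 1.191 c [ 0.62  -0.032  0.144] [ 0.575 -0.125  0.075] [0.668 0.052 0.21 ]
12 [[0.4633, -0.3268], [0.4653, -0.2568], [0.7057, -0.0839], [0.7151, -0.0814]]
13 [[0.4612, -0.3384], [0.4627, -0.2658], [0.7032, -0.0937], [0.7126, -0.0916]]
13.5 [[0.4599, -0.3441], [0.4614, -0.2709], [0.7018, -0.0985], [0.7113, -0.0967]]
14 [[0.4587, -0.3498], [0.4599, -0.2757], [0.7005, -0.1032], [0.71, -0.1018]]
14.5 [[0.4575, -0.3555], [0.4583, -0.2805], [0.699, -0.108], [0.7086, -0.1065]]
15 [[0.4557, -0.3611], [0.4565, -0.2851], [0.6975, -0.1127], [0.7071, -0.1109]]
16 [[0.4516, -0.3723], [0.4528, -0.2956], [0.6944, -0.1219], [0.7042, -0.12]]
stud 28 [ 0.5246 -0.0612  0.0685] [ 0.5186 -0.0712  0.059 ] [ 0.5327 -0.0544  0.0783]
edge [ 0.595 -0.039  0.211] [0.622 0.04  0.218]
scale [[0.718, -0.198, 0.052], [0.853, -0.066, 0.092], [1.0, 0.094, 0.41]]
```

The close crop confirms it: three identical white hats, and the leftmost is at world (0.443, -0.288). The lid is at q ≈ 1.19, the box yaw about 14.3°, and the stud near (0.527, -0.062). I'm moving over and behind the lid with the fingers shut.

Request:
move_arm --increments "0 15 20 15 0 0 0; 0 30 39 15 0 0 0; 0 30 39 15 0 0 0; 0 30 39 15 0 0 0; 0 30 39 15 0 0 0; 0 30 39 15 0 0 0; 0 30 39 0 0 0 0; 0 30 39 0 0 0 0" --newtons 40

```text
t: 1.1
eef_pos: [0.3886, -0.3606, 0.3213]
tool_rot: [0.0, 0.993, 0.122, -0.0]
contact_force: [-0.3, -0.9, -0.3]
gripper_width: -0.002
```

Request:
move_arm --increments "0 33 41 0 0 0 0; 0 33 41 0 0 0 0; 0 33 41 0 0 0 0; 0 33 41 0 0 0 0; 0 33 41 0 0 0 0; 0 33 41 0 0 0 0; 0 33 41 0 0 0 0; 0 33 41 0 0 0 0"

```text
t: 2.1
eef_pos: [0.6526, -0.0329, 0.3208]
tool_rot: [0.0, 0.993, 0.121, -0.0]
contact_force: [-0.1, -0.3, 0.4]
gripper_width: -0.0
```

```bash
python3 - <<'E'
from h import *
grab('wrist','w0'); grab('scene','s1'); print(bot.get_obs()['eef_pos'],bot.get_obs()['q'].round(2),vision.calibration('wrist'))
i=cv2.imread('pics/s1.png')[80:240,150:400]; j=cv2.imread('pics/w0.png')
cv2.imwrite('pics/m2.png',np.hstack([cv2.resize(i,(400,300)),cv2.resize(j,(400,300))]))
E
```

```text
[ 0.6536718  -0.02653685  0.32010513] [ 0.21  0.41 -0.37  1.48  0.15  1.29 -1.49] {'fx': 299.96831426226964, 'fy': 299.96831426226964, 'cx': 256.3167816453617, 'cy': 189.80291691970683, 'hand_eye': array([[ 9.04306902e-04, -9.48681036e-01, -3.16233258e-01,
         8.16089274e-02],
       [ 9.99999378e-01,  6.51602249e-04,  9.04849935e-04,
        -3.63097243e-04],
       [-6.52355672e-04, -3.16233879e-01,  9.48681036e-01,
        -1.42225756e-01],
       [ 0.00000000e+00,  0.00000000e+00,  0.00000000e+00,
         1.00000000e+00]])}
```

View pics/m2.png

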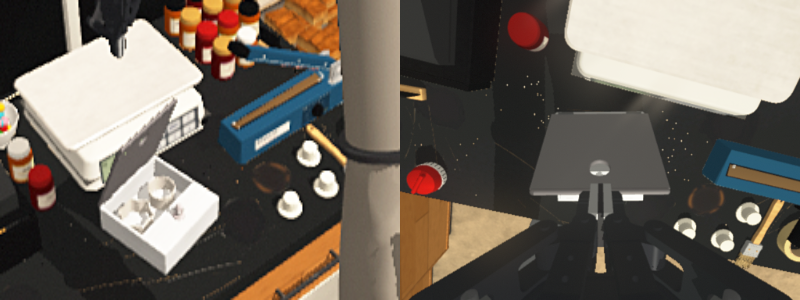

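The wrist view shows the lid's outer face with the shut fingers behind its free edge, over the hole line. I'll descend behind the lid and approach it.

Request:
move_arm --increments "0 0 0 -32 0 0 0; 0 0 0 -32 0 0 0; 0 0 0 -32 0 0 0; 0 0 0 -29 0 0 0; 0 -4 -1 0 0 0 0; 0 -4 -1 0 0 0 0; 0 -4 -1 0 0 0 0; 0 -4 -1 0 0 0 0"

```text
t: 3.2
eef_pos: [0.6361, -0.0382, 0.1975]
tool_rot: [0.0, 0.993, 0.122, 0.001]
contact_force: [0.6, 0.5, -0.3]
gripper_width: 0.002
```

```bash
python3 - <<'E'
import numpy as np
c,s_=np.cos(np.radians(14.3)),np.sin(np.radians(14.3))
H=630.5;S=155
q=np.r_[np.linspace(1.19,0,23),-.02]
b=H-S*np.cos(q)+6*np.sin(q)+11; z=50+S*np.sin(q)+6*np.cos(q)
by=-187-40
x=b*c-by*s_; y=b*s_+by*c
W=np.c_[x,y,z]; print(W[0]); print(np.c_[q[1:],np.diff(W,axis=0),W[1:]].round(1))
E
```

```text
[627.26763163 -74.36980839 196.12714916]
[[ 1.100e+00 -7.600e+00 -1.900e+00 -3.000e+00  6.197e+02 -7.630e+01
   1.931e+02]
 [ 1.100e+00 -7.400e+00 -1.900e+00 -3.400e+00  6.123e+02 -7.820e+01
   1.897e+02]
 [ 1.000e+00 -7.200e+00 -1.800e+00 -3.900e+00  6.051e+02 -8.000e+01
   1.858e+02]
 [ 1.000e+00 -7.000e+00 -1.800e+00 -4.300e+00  5.980e+02 -8.180e+01
   1.815e+02]
 [ 9.000e-01 -6.800e+00 -1.700e+00 -4.600e+00  5.913e+02 -8.350e+01
   1.769e+02]
 [ 9.000e-01 -6.500e+00 -1.700e+00 -5.000e+00  5.847e+02 -8.520e+01
   1.719e+02]
 [ 8.000e-01 -6.300e+00 -1.600e+00 -5.400e+00  5.785e+02 -8.680e+01
   1.665e+02]
 [ 8.000e-01 -6.000e+00 -1.500e+00 -5.700e+00  5.725e+02 -8.830e+01
   1.608e+02]
 [ 7.000e-01 -5.700e+00 -1.400e+00 -6.000e+00  5.669e+02 -8.980e+01
   1.548e+02]
 [ 6.000e-01 -5.300e+00 -1.400e+00 -6.300e+00  5.616e+02 -9.110e+01
   1.485e+02]
 [ 6.000e-01 -5.000e+00 -1.300e+00 -6.600e+00  5.566e+02 -9.240e+01
   1.418e+02]
 [ 5.000e-01 -4.600e+00 -1.200e+00 -6.900e+00  5.519e+02 -9.360e+01
   1.350e+02]
 [ 5.000e-01 -4.300e+00 -1.100e+00 -7.100e+00  5.477e+02 -9.470e+01
   1.278e+02]
 [ 4.000e-01 -3.900e+00 -1.000e+00 -7.400e+00  5.438e+02 -9.570e+01
   1.204e+02]
 [ 4.000e-01 -3.500e+00 -9.000e-01 -7.600e+00  5.403e+02 -9.650e+01
   1.129e+02]
 [ 3.000e-01 -3.100e+00 -8.000e-01 -7.800e+00  5.372e+02 -9.730e+01
   1.051e+02]
 [ 3.000e-01 -2.700e+00 -7.000e-01 -7.900e+00  5.345e+02 -9.800e+01
   9.720e+01]
 [ 2.000e-01 -2.300e+00 -6.000e-01 -8.100e+00  5.322e+02 -9.860e+01
   8.910e+01]
 [ 2.000e-01 -1.800e+00 -5.000e-01 -8.200e+00  5.304e+02 -9.910e+01
   8.100e+01]
 [ 1.000e-01 -1.400e+00 -4.000e-01 -8.300e+00  5.290e+02 -9.940e+01
   7.270e+01]
 [ 1.000e-01 -1.000e+00 -2.000e-01 -8.300e+00  5.280e+02 -9.970e+01
   6.440e+01]
 [ 0.000e+00 -5.000e-01 -1.000e-01 -8.400e+00  5.275e+02 -9.980e+01
   5.600e+01]
 [-0.000e+00 -1.000e-01 -0.000e+00 -3.100e+00  5.274e+02 -9.980e+01
   5.290e+01]]
```

Next I shift 40 mm sideways, so the fingers miss the stud when the lid closes, then approach the contact point.

Request:
move_arm --increments "0 5 -20 0 0 0 0; 0 5 -19 0 0 0 0; 0 0 0 0 0 0 0; 0 -7 -2 1 0 0 0; 0 -7 -2 0 0 0 0; 0 -7 -2 0 0 0 0; 0 -7 -2 -3 0 0 0; 0 -7.5 -2 -3.5 0 0 0"

```text
t: 4.2
eef_pos: [0.6103, -0.0867, 0.191]
tool_rot: [-0.0, 0.993, 0.122, 0.0]
contact_force: [1.2, 0.9, 0.5]
gripper_width: 0.004
```

Request:
move_arm --increments "0 -7 -1.8 -3.9 0 0 0; 0 -7 -1.8 -4.3 0 0 0; 0 -6.8 -1.7 -4.6 0 0 0; 0 -6.5 -1.7 -5 0 0 0; 0 -6.3 -1.6 -5.4 0 0 0; 0 -6 -1.5 -5.7 0 0 0; 0 -5.7 -1.4 -6 0 0 0; 0 -5.3 -1.4 -6.3 0 0 0"

```text
t: 5.2
eef_pos: [0.5594, -0.1002, 0.1492]
tool_rot: [0.0, 0.993, 0.122, -0.0]
contact_force: [1.1, 0.2, 0.1]
gripper_width: 0.001
```

```bash
python3 - <<'E'
from h import *
p,d,o=grab('scene','s2'); print(o['eef_pos'].round(4),o['contact_force'].round(2))
C=cloud('scene',d); 
i=cv2.imread('pics/s2.png')[100:240,180:320]; cv2.imwrite('pics/m3.png',cv2.resize(i,(560,560)))
E
```

```text
[ 0.5594 -0.1002  0.1492] [1.06 0.18 0.07]
```

View pics/m3.png

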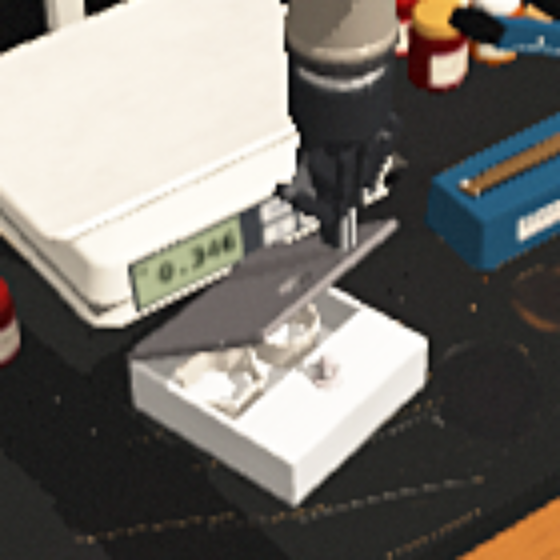

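The lid is following the fingertips and is about halfway down.

Request:
move_arm --increments "0 -5 -1.3 -6.6 0 0 0; 0 -4.6 -1.2 -6.9 0 0 0; 0 -4.3 -1.1 -7.1 0 0 0; 0 -3.9 -1 -7.4 0 0 0; 0 -3.5 -0.9 -7.6 0 0 0; 0 -3.1 -0.8 -7.8 0 0 0; 0 -2.7 -0.7 -7.9 0 0 0; 0 -2.3 -0.6 -8.1 0 0 0"

```text
t: 6.25
eef_pos: [0.5302, -0.1076, 0.0896]
tool_rot: [-0.0, 0.993, 0.122, -0.0]
contact_force: [-0.8, -0.4, 1.6]
gripper_width: 0.001
```

Request:
move_arm --increments "0 -1.8 -0.5 -8.2 0 0 0; 0 -1.4 -0.4 -8.3 0 0 0; 0 -1 -0.3 -5 0 0 0; 0 -0.5 -0.1 -4 0 0 0; 0 -0.3 0 -3 0 0 0; 0 0 0 -2 0 0 0; 0 0 0 -1.5 0 0 0; 0 0 0 -1 0 0 0"

```text
t: 7.25
eef_pos: [0.5254, -0.1088, 0.0571]
tool_rot: [0.0, 0.993, 0.122, -0.0]
contact_force: [-0.3, 0.8, 0.7]
gripper_width: 0.0
```

Commanded z is now about 0.0569. I'll press the last bit down slowly until there's a firm reaction.

Request:
move_arm --increments "0 0 0 -1 0 0 0; 0 0 0 -1 0 0 0; 0 0 0 -0.5 0 0 0; 0 0 0 -0.5 0 0 0; 0 0 0 -0.5 0 0 0; 0 0 0 -0.5 0 0 0; 0 0 0 0 0 0 0; 0 0 0 0 0 0 0"

```text
t: 8.25
eef_pos: [0.5255, -0.1089, 0.0557]
tool_rot: [0.001, 0.993, 0.121, -0.0]
contact_force: [-9.9, 1.7, 29.1]
gripper_width: 0.001
```

The reaction is firm (29 N) at TCP z = 0.0557, so the lid is seated. I'll lift and look.

Request:
move_arm --increments "0 0 0 10 0 0 0; 0 0 0 25 0 0 0; 0 0 0 35 0 0 0; 0.4 0 0 35 0 0 0; 0.85 0 0 30 0 0 0; 0.85 0 0 15 0 0 0; 0.85 0 0 0 0 0 0; 0.85 0 0 0 0 0 0"

```text
t: 9.25
eef_pos: [0.5246, -0.1089, 0.2019]
tool_rot: [-0.0, 0.993, 0.122, -0.001]
contact_force: [-0.2, -0.1, 0.1]
gripper_width: 0.85
```

```bash
cat > look.py <<'E'
from h import *
def look(tag):
    p,d,o=grab('wrist',tag); C=cloud('wrist',d,o); print(o['eef_pos'].round(4),o['contact_force'].round(2),o['gripper_width'],o['t']); return p,d,o,C
E
python3 - <<'E'
from look import *
p,d,o,C=look('w1')
m=(abs(C[...,0]-.56)<.13)&(abs(C[...,1]+.05)<.13)
L=C[m&(C[...,2]>.045)&(C[...,2]<.065)]; print('lid z',np.percentile(L[:,2],[5,50,95]).round(4))
A=np.c_[L[:,:2],np.ones(len(L))]; k=abs(L[:,2]-np.median(L[:,2]))<.004;print('plane',np.linalg.lstsq(A[k],L[k,2],rcond=None)[0].round(3))
s=C[m&(C[...,2]>.064)&(C[...,2]<.085)&(np.hypot(C[...,0]-.527,C[...,1]+.062)<.02)]; print('stud',len(s),s.mean(0).round(4),s.min(0).round(4),s.max(0).round(4))
p2,d2,o2=grab('top','t1');T=cloud('top',d2)
m=(np.hypot(T[...,0]-.527,T[...,1]+.062)<.02)&(T[...,2]>.064)&(T[...,2]<.085);s=T[m];print('top stud',len(s),s.mean(0).round(4))
L=T[(abs(T[...,0]-.56)<.05)&(abs(T[...,1]+.03)<.04)];print(np.percentile(L[:,2],[5,50,95]).round(4))
E
```

```text
[ 0.5246 -0.1089  0.2019] [-0.17 -0.1   0.07] 0.8500115247844033 9.25
lid z [0.0542 0.0555 0.0567]
plane [ 0.    -0.001  0.055]
stud 250 [ 0.5277 -0.0644  0.0713] [ 0.5172 -0.0734  0.064 ] [ 0.5361 -0.0543  0.0771]
top stud 0 [nan nan nan]
[0.0532 0.0573 0.5777]<stdin>:8: RuntimeWarning: Mean of empty slice.
  ret = um.true_divide(
```

View pics/w1.png

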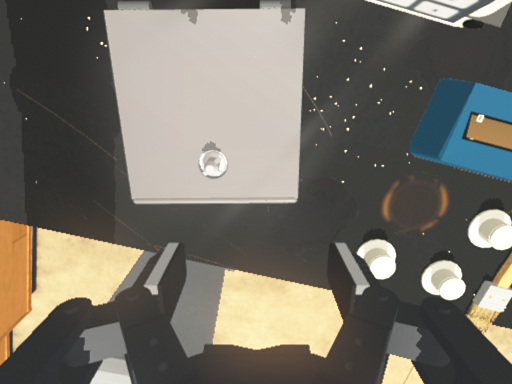

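The lid is flat at z ≈ 0.055 and the stud stands through the hole at pixel (213,163). In this view the target cap is at pixel (378,260), the left-most of the three. I'm moving above it.

Request:
move_arm --increments "0.65 -8 -18 0 0 0 0; 0.65 -15 -33 0 0 0 0; 0.65 -18 -40 0 0 0 0; 0.65 -18 -40 0 0 0 0; 0.65 -15 -32 -10 0 0 0; 0.65 -8 -17 -20 0 0 0; 0.65 0 0 -20 0 0 0; 0.65 0 0 0 0 0 0"

```text
t: 10.35
eef_pos: [0.4419, -0.2882, 0.1511]
tool_rot: [-0.001, 0.993, 0.121, -0.002]
contact_force: [-0.4, -0.5, 0.7]
gripper_width: 0.649
```

```bash
python3 - <<'E'
from look import *
p,d,o,C=look('w2')
m=(abs(C[...,0]-.443)<.06)&(abs(C[...,1]+.288)<.06)
for lo,hi in((.0015,.008),(.02,.034)):
    mm=m&(C[...,2]>lo)&(C[...,2]<hi); s=C[mm]; v,u=np.nonzero(mm)
    print(lo,len(s),s.mean(0).round(4),s.min(0).round(4),s.max(0).round(4),'px',u.mean(),v.mean())
    c,r=cv2.minEnclosingCircle((s[:,:2]*1000).astype(np.float32)); print(c,r)
print('tbl',np.median(C[300:,:100,2]))
E
```

```text
[ 0.4419 -0.2882  0.1511] [-0.42 -0.53  0.7 ] 0.6492778013526356 10.35
0.0015 1026 [ 0.4482 -0.2869  0.0034] [ 0.3882 -0.3445  0.0015] [ 0.503  -0.2288  0.008 ] px 257.23489278752436 168.60331384015595
(447.3655090332031, -281.2623596191406) 69.73506164550781
0.02 888 [ 0.4418 -0.2882  0.0262] [ 0.4251 -0.3038  0.02  ] [ 0.4566 -0.2728  0.0285] px 256.93243243243245 181.8400900900901
(440.82574462890625, -288.4443054199219) 15.994061470031738
tbl 0.21604040825576545
```

View pics/w2.png

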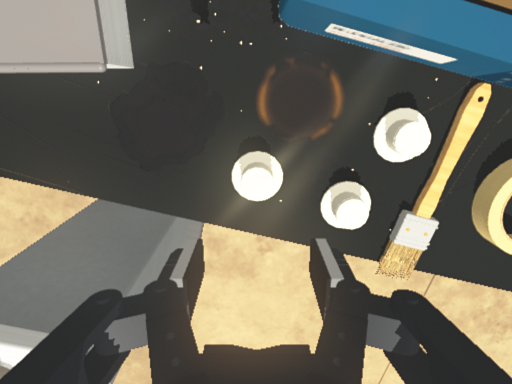

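The target cap is at pixel (257,180), world (0.441, -0.288), centred between the jaws, with its neighbours clear. I'll descend with the opening just wider than the body.

Request:
move_arm --increments "0.46 -1 0 -15 0 0 0; 0.46 0 0 -25 0 0 0; 0.46 0 0 -30 0 0 0; 0.46 0 0 -25 0 0 0; 0.46 0 0 -15 0 0 0; 0.46 0 0 -10 0 0 0; 0.46 0 0 -8 0 0 0; 0.46 0 0 0 0 0 0"

```text
t: 11.4
eef_pos: [0.4425, -0.2889, 0.0251]
tool_rot: [-0.0, 0.993, 0.122, -0.0]
contact_force: [-0.2, 0.2, -0.0]
gripper_width: 0.459
```

```bash
python3 - <<'E'
from look import *
p,d,o,C=look('w3')
m=(abs(C[...,0]-.443)<.04)&(abs(C[...,1]+.288)<.06)&(C[...,2]<.06)
s=C[m&(C[...,2]>.02)&(C[...,2]<.032)]; print(len(s),s.mean(0).round(4),s.min(0).round(4),s.max(0).round(4))
E
```

```text
[ 0.4425 -0.2889  0.0251] [-0.23  0.15 -0.02] 0.4589659098332624 11.4
2760 [ 0.4426 -0.288   0.0263] [ 0.4251 -0.3167  0.02  ] [ 0.4598 -0.2593  0.032 ]
```

View pics/w3.png

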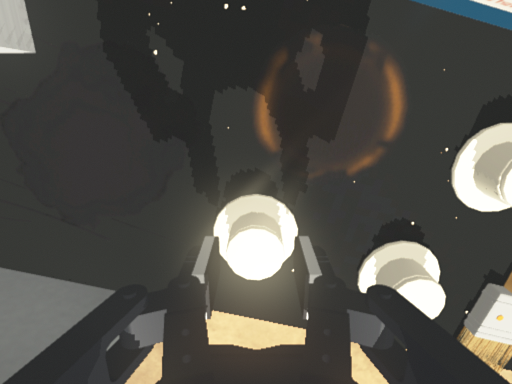

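The cap body sits between the fingertips (pixel 256,245), so I'll go down onto the brim.

Request:
move_arm --increments "0.46 0 0.4 -6 0 0 0; 0.46 0 0 -6 0 0 0; 0.46 0 0 -4 0 0 0; 0.46 0 0 -2 0 0 0; 0.46 0 0 -1 0 0 0; 0.46 0 0 -1 0 0 0; 0.46 0 0 -1 0 0 0; 0.46 0 0 0 0 0 0"

```text
t: 12.45
eef_pos: [0.4424, -0.2885, 0.0042]
tool_rot: [0.0, 0.993, 0.122, 0.0]
contact_force: [-0.4, -0.8, -1.3]
gripper_width: 0.465
```

Request:
move_arm --increments "0.46 0 0 -0.7 0 0 0; 0.46 0 0 -0.7 0 0 0; 0.46 0 0 -0.7 0 0 0; 0.46 0 0 -0.7 0 0 0; 0.46 0 0 -0.4 0 0 0; 0.46 0 0 -0.4 0 0 0; 0.46 0 0 0 0 0 0; 0.46 0 0 0 0 0 0"

```text
t: 13.45
eef_pos: [0.4425, -0.2885, 0.0025]
tool_rot: [0.0, 0.993, 0.122, -0.0]
contact_force: [-6.2, 3.7, 25.0]
gripper_width: 0.462
```

Brim contact is confirmed at TCP z ≈ 0.0025. I'll back off slightly and grip.

Request:
move_arm --increments "0.46 0 0 -0 0 0 0; 0.46 0 0 1.7 0 0 0; 0.46 0 0 1.4 0 0 0; 0.2 0 0 0 0 0 0; 0.2 0 0 0 0 0 0; 0.2 0 0 0 0 0 0; 0.2 0 0 0 0 0 0; 0.2 0 0 0 0 0 0" --newtons 50

```text
t: 14.45
eef_pos: [0.4426, -0.2885, 0.0041]
tool_rot: [0.0, 0.993, 0.122, -0.0]
contact_force: [-1.5, -0.2, 7.7]
gripper_width: 0.357
```

Request:
move_arm --increments "0.2 0 0 5 0 0 0; 0.2 0 0 10 0 0 0; 0.2 0 0 20 0 0 0; 0.2 0 0 30 0 0 0; 0.2 0 0 30 0 0 0; 0.2 0 0 20 0 0 0; 0.2 0 0 10 0 0 0; 0.2 0 0 0 0 0 0"

```text
t: 15.45
eef_pos: [0.4426, -0.2886, 0.1292]
tool_rot: [0.0, 0.993, 0.121, 0.0]
contact_force: [-0.2, -0.3, -0.3]
gripper_width: 0.36
```

```bash
python3 - <<'E'
from look import *
p,d,o,C=look('w4')
H=C-o['eef_pos']
m=(abs(H[...,0])<.05)&(abs(H[...,1])<.05)&(abs(H[...,2])<.04)
v,u=np.nonzero(m);print(u.min(),u.max(),v.min(),v.max())
w,x,y,z=o['tool_rot'];R=Ro.from_quat([x,y,z,w]).as_matrix()
t=H@R; mm=m&(t[...,2]<-.016)&(abs(t[...,1])<.0165)&(abs(t[...,0])<.03)&(t[...,2]>-.030); s=t[mm]; 
print(len(s),s.min(0).round(4),s.max(0).round(4),np.median(s,0).round(4), np.histogram(s[:,2],8))
tt=s[abs(s[:,2]-np.percentile(s[:,2],10))<.0025];c,r=cv2.minEnclosingCircle((tt[:,:2]*1000).astype(np.float32));print(c,r,np.median(tt[:,2]))
cv2.imwrite('pics/m4.png',cv2.resize(cv2.imread('pics/w4.png')[150:330,150:370],None,fx=3,fy=3))
E
```

```text
[ 0.4426 -0.2886  0.1292] [-0.17 -0.34 -0.33] 0.36004220433208767 15.45
189 324 207 316
3679 [-0.018  -0.0165 -0.03  ] [ 0.0143  0.0164 -0.016 ] [ 0.0013 -0.0004 -0.0223] (array([  46,   60,   49,  437, 2595,  185,  139,  168]), array([-0.0299751 , -0.02822984, -0.02648458, -0.02473932, -0.02299405,
       -0.02124879, -0.01950353, -0.01775827, -0.01601301]))
(0.9518014192581177, 0.08198423683643341) 19.671119689941406 -0.022368409367089878
```

View pics/m4.png

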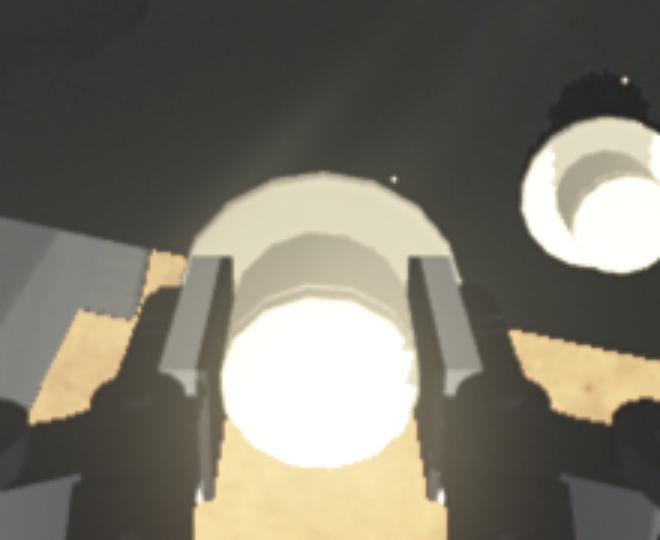

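Request:
move_arm --increments "0.2 5 10 15 0 0 0; 0.2 11 30 20 0 0 0; 0.2 14 38 20 0 0 0; 0.2 15 40 15 0 0 0; 0.2 15 40 0 0 0 0; 0.2 13 37 0 0 0 0; 0.2 11.5 30 0 0 0 0; 0.2 0 0 0 0 0 0"

```text
t: 16.5
eef_pos: [0.5277, -0.0593, 0.1991]
tool_rot: [-0.001, 0.992, 0.125, 0.0]
contact_force: [0.3, -0.7, -0.3]
gripper_width: 0.36
```

```bash
python3 - <<'E'
from look import *
p,d,o,C=look('w5')
g=cv2.cvtColor(p,cv2.COLOR_RGB2GRAY)
s=C[(C[...,2]>.064)&(C[...,2]<.085)&(np.hypot(C[...,0]-.527,C[...,1]+.062)<.02)];print('stud',len(s),s.mean(0).round(4),s.min(0).round(4),s.max(0).round(4))
s=s[s[:,2]>.0735];print('tip',len(s),s.mean(0).round(4))
# lid rectangle
L=C[(abs(C[...,2]-.0555)<.004)&(abs(C[...,0]-.57)<.15)&(abs(C[...,1]+.05)<.15)]
k=(L[:,0]<.62); print(cv2.minAreaRect((L[:,:2]*1000).astype(np.float32)))
for n in('w4','w5'): cv2.imwrite('pics/x.png',0*p)
i=cv2.imread('pics/w5.png'); cv2.imwrite('pics/m5.png',np.hstack([cv2.resize(i[100:320,150:370],(600,600))]))
E
```

```text
[ 0.5277 -0.0593  0.1991] [ 0.33 -0.67 -0.32] 0.359728589969078 16.5
stud 246 [ 0.5276 -0.0634  0.0712] [ 0.5167 -0.0734  0.064 ] [ 0.5358 -0.0541  0.0767]
tip 89 [ 0.5267 -0.0637  0.075 ]
((592.897216796875, -95.15266418457031), (196.40505981445312, 264.7914123535156), 14.650901794433594)
```

View pics/m5.png

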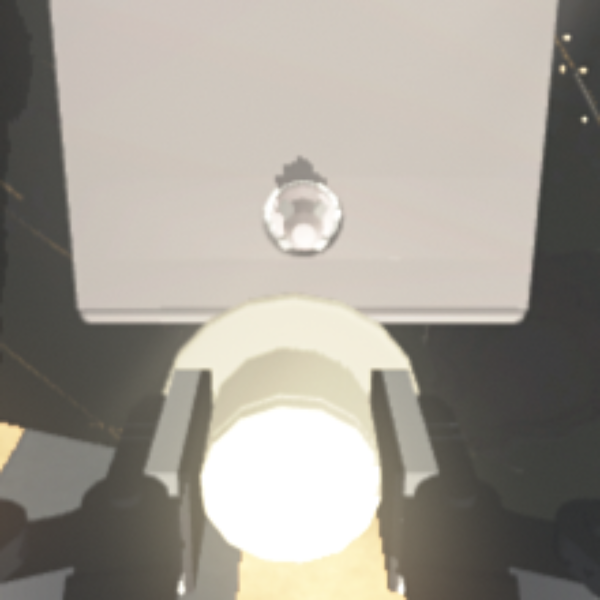

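```bash
cat > fit.py <<'E'
from look import *
cal=vision.calibration('wrist'); Hm=np.array(cal['hand_eye'])
def ray(u,v,o,plane_z=None,tool_z=None):
    dc=np.array([(u-cal['cx'])/cal['fx'],(v-cal['cy'])/cal['fy'],1]); dt=Hm[:3,:3]@dc; ot=Hm[:3,3]
    if tool_z is not None: return ot+dt*(tool_z-ot[2])/dt[2]
    w,x,y,z=o['tool_rot'];R=Ro.from_quat([x,y,z,w]).as_matrix(); D=R@dt;O=R@ot+o['eef_pos']
    return O+D*(plane_z-O[2])/D[2]
def captop(p,d,lo=(215,190),hi=(300,320)):
    g=p.min(2)>235; g=g.astype(np.uint8); g[:245]=0
    n,l,st,ce=cv2.connectedComponentsWithStats(g); k=1+np.argmax(st[1:,4]); 
    c=max(cv2.findContours((l==k).astype(np.uint8),0,cv2.CHAIN_APPROX_NONE)[0],key=len); e=cv2.fitEllipse(c); return st[k],e
E
python3 - <<'E'
from fit import *
for n in('w4','w5'):
    z=np.load(f'pics/{n}.npz'); st,e=captop(z['p'],z['d']); print(n,st,e, ray(*e[0],None,tool_z=-.0224).round(4))
o=dict(eef_pos=z['pos'],tool_rot=z['rot']); print(ray(260.7,186.2,o,plane_z=.076).round(4)); print(ray(302/2.727+150,217/2.727+100,o,plane_z=.064).round(4))
E
```

```text
w4 [ 224  250   65   56 2796] ((255.9109649658203, 277.2897033691406), (54.99262619018555, 62.7868537902832), 90.4992904663086) [-0.0013 -0.0004 -0.0224]
w5 [ 224  249   65   57 2907] ((256.32196044921875, 277.407958984375), (55.84109115600586, 64.31233978271484), 89.51180267333984) [-0.0014 -0.0002 -0.0224]
[ 0.5255 -0.0637  0.076 ]
[ 0.5284 -0.0632  0.064 ]
```

Request:
move_arm --increments "0.2 0.5 0 -5 0 0 0; 0.2 0.5 0 -5 0 0 0; 0.2 0 0 -5 0 0 0; 0.2 0 0 -5 0 0 0; 0.2 0 0 0 0 0 0; 0.2 0 0 0 0 0 0; 0.2 0 0 0 0 0 0; 0.2 0 0 0 0 0 0"

```text
t: 17.55
eef_pos: [0.528, -0.0634, 0.1789]
tool_rot: [0.0, 0.993, 0.122, 0.0]
contact_force: [1.0, -0.8, -0.0]
gripper_width: 0.361
```

```bash
python3 - <<'E'
from fit import *
p,d,o,C=look('w6')
s=C[(C[...,2]>.064)&(C[...,2]<.085)&(np.hypot(C[...,0]-.527,C[...,1]+.062)<.02)];print('stud',len(s),s.mean(0).round(4),s.min(0).round(4),s.max(0).round(4))
for a in(.066,.07,.0735): t=s[s[:,2]>a];print('tip',a,len(t),t.mean(0).round(4))
v,u=np.nonzero((C[...,2]>.064)&(C[...,2]<.085)&(np.hypot(C[...,0]-.527,C[...,1]+.062)<.02)); print(u.min(),u.max(),v.min(),v.max())
cv2.imwrite('pics/m6.png',cv2.resize(cv2.imread('pics/w6.png')[160:230,220:300],None,fx=8,fy=8,interpolation=cv2.INTER_CUBIC))
E
```

```text
[ 0.528  -0.0634  0.1789] [ 1.03 -0.76 -0.04] 0.3605081708433076 17.55
stud 281 [ 0.5279 -0.0632  0.0711] [ 0.517  -0.0737  0.064 ] [ 0.5359 -0.054   0.0768]
tip 0.066 240 [ 0.5277 -0.0633  0.0722]
tip 0.07 179 [ 0.5272 -0.0633  0.0736]
tip 0.0735 100 [ 0.5266 -0.0636  0.075 ]
247 266 179 197
```

View pics/m6.png

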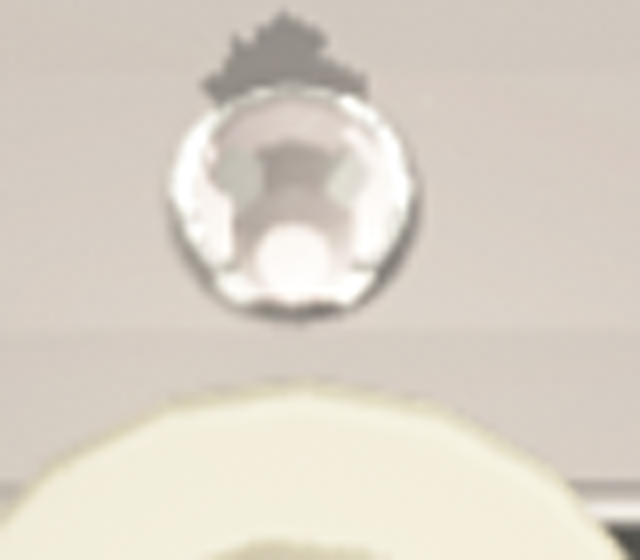

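```bash
python3 - <<'E'
from fit import *
z=np.load('pics/w6.npz');o=dict(eef_pos=z['pos'],tool_rot=z['rot'])
print(ray(256.4,192.2,o,plane_z=.076).round(4), ray(256.4,185,o,plane_z=.0635).round(4)); st,e=captop(z['p'],z['d']);c=ray(*e[0],None,tool_z=-.0224);print(c.round(4))
w,x,y,q=z['rot'];print('cap world',(Ro.from_quat([x,y,q,w]).as_matrix()@c+z['pos']).round(4))
E
```

```text
[ 0.5259 -0.0639  0.076 ] [ 0.5284 -0.0633  0.0635]
[-0.0014 -0.0003 -0.0224]
cap world [ 0.5266 -0.0635  0.2013]
```

Cap centre (0.5266, -0.0635) and stud axis (about 0.527, -0.0635) agree to within 1 mm. I'll descend to just above the catches.

Request:
move_arm --increments "0.2 0.2 0 -15 0 0 0; 0.2 0 0 -25 0 0 0; 0.2 0 0 -25 0 0 0; 0.2 0 0 -15 0 0 0; 0.2 0 0 -10 0 0 0; 0.2 0 0 -6 0 0 0; 0.2 0 0 -6 0 0 0; 0.2 0 0 -3 0 0 0" --newtons 60

```text
t: 18.6
eef_pos: [0.5283, -0.0635, 0.0737]
tool_rot: [0.0, 0.993, 0.122, 0.0]
contact_force: [-0.0, 0.6, -0.5]
gripper_width: 0.354
```

Request:
move_arm --increments "0.2 0 0 -1 0 0 0; 0.2 0 0 -1 0 0 0; 0.2 0 0 -1 0 0 0; 0.2 0 0 -1 0 0 0; 0.2 0 0 -0.7 0 0 0; 0.2 0 0 -0.7 0 0 0; 0.2 0 0 0 0 0 0; 0.2 0 0 0 0 0 0"

```text
t: 19.6
eef_pos: [0.5286, -0.0634, 0.0691]
tool_rot: [0.0, 0.993, 0.122, 0.0]
contact_force: [-2.7, 1.1, 7.5]
gripper_width: 0.359
```

The force is rising as expected (7.5 N at about 8–9 mm above the seat). Continuing down.

Request:
move_arm --increments "0.2 0 0 -1 0 0 0; 0.2 0 0 -1 0 0 0; 0.2 0 0 -1 0 0 0; 0.2 0 0 -0.7 0 0 0; 0.2 0 0 -0.7 0 0 0; 0.2 0 0 -0.7 0 0 0; 0.2 0 0 0 0 0 0; 0.2 0 0 0 0 0 0"

```text
t: 20.6
eef_pos: [0.5276, -0.0635, 0.0625]
tool_rot: [-0.0, 0.993, 0.122, -0.001]
contact_force: [1.5, -0.2, -8.5]
gripper_width: 0.354
```

The force has reversed to -8.5 N: the catches have clicked and are pulling the cap down. I'll press on to the hard stop.

Request:
move_arm --increments "0.2 0 0 -0.7 0 0 0; 0.2 0 0 -0.7 0 0 0; 0.2 0 0 -0.5 0 0 0; 0.2 0 0 -0.5 0 0 0; 0.2 0 0 0 0 0 0; 0.2 0 0 0 0 0 0; 0.2 0 0 0 0 0 0; 0.2 0 0 0 0 0 0"

```text
t: 21.6
eef_pos: [0.5282, -0.0635, 0.0608]
tool_rot: [0.0, 0.993, 0.122, 0.0]
contact_force: [-0.1, 0.1, -0.3]
gripper_width: 0.357
```

Request:
move_arm --increments "0.2 0 0 -0.4 0 0 0; 0.2 0 0 -0.4 0 0 0; 0.2 0 0 -0.4 0 0 0; 0.2 0 0 0 0 0 0; 0.2 0 0 0 0 0 0; 0.2 0 0 0 0 0 0; 0.2 0 0 0 0 0 0; 0.2 0 0 0 0 0 0"

```text
t: 22.6
eef_pos: [0.5282, -0.0635, 0.0601]
tool_rot: [0.0, 0.993, 0.122, 0.0]
contact_force: [-2.6, -0.4, 5.1]
gripper_width: 0.353
```

Request:
move_arm --increments "0.2 0 0 -0.3 0 0 0; 0.2 0 0 -0.2 0 0 0; 0.2 0 0 0 0 0 0; 0.2 0 0 0 0 0 0; 0.2 0 0 0 0 0 0; 0.2 0 0 0 0 0 0; 0.2 0 0 0 0 0 0; 0.2 0 0 0 0 0 0"

```text
t: 23.6
eef_pos: [0.5282, -0.0635, 0.06]
tool_rot: [0.0, 0.993, 0.122, 0.0]
contact_force: [-4.1, 0.5, 9.5]
gripper_width: 0.357
```

```bash
python3 - <<'E'
from fit import *
p,d,o,C=look('w7')
q=C[(np.hypot(C[...,0]-.5266,C[...,1]+.0635)<.013)&(C[...,2]<.1)];print('cap top z',np.percentile(q[:,2],[10,50,90]).round(4))
L=C[(abs(C[...,0]-.59)<.03)&(abs(C[...,1]+.03)<.03)];print('lid z',np.percentile(L[:,2],[10,50,90]).round(4))
grab('scene','s7')
a=cv2.imread('pics/w7.png')[100:320,140:380];b=cv2.imread('pics/s7.png')[120:230,190:310]
cv2.imwrite('pics/m7.png',np.hstack([cv2.resize(a,(400,366)),cv2.resize(b,(400,366),interpolation=cv2.INTER_CUBIC)]))
E
```

```text
[ 0.5282 -0.0635  0.06  ] [-4.11  0.48  9.48] 0.3567134944107882 23.6
cap top z [0.0818 0.0825 0.0831]
lid z [0.0547 0.0556 0.0566]
```

View pics/m7.png

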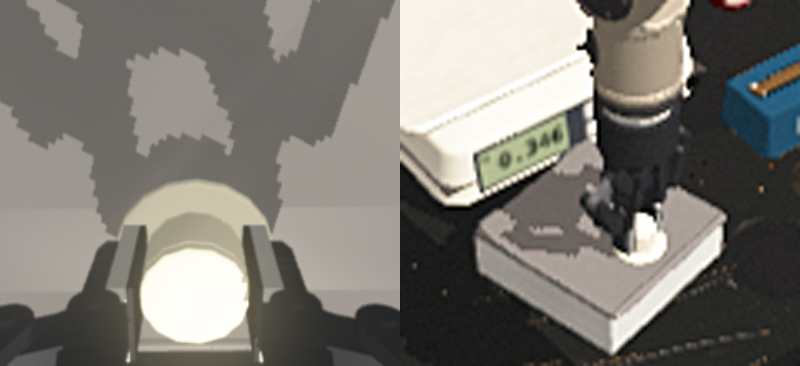

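The cap top is 26.9 mm above the lid (27 mm means flush). The lid is shut and the push reads 9.5 N, so I'm handing in.

```bash
python3 - <<'E'
from station import bot
o=bot.get_obs();print(o['contact_force'],o['t']);print(bot.hand_in())
E
```

```text
[-3.26896567 -0.15747843 10.15206429] 23.7
the job is handed in; nothing more can be done
None
```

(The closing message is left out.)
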